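# Rotate the spice stock: old jar forward, new jar behind

### The arm

A 6-joint arm with a two-finger parallel gripper is mounted at the origin on a cart in front of the work surface, level with it; the furniture and walls round the work are solid. World frame = base frame: x ahead of the robot, y to its left, z up, the work surface at z = 0. Lengths are in m, angles in rad, forces in N, time in s.
With the tool pointing down it reaches from about 0.35 to 1 m from the base axis. Payload 7.1 kg.
Tool frame: the origin (TCP) lies midway between the tips of the shut fingers; the grasp point (between the pads) lies 19 mm behind it; z points along the fingers, y is the line along which they close (so a half turn about z gives the same grasp; the last joint's range is limited). The gripper opens to 85 mm and grips with 20 to 120 N. Pads are 22 mm wide; open, the fingers measure 114 mm over their backs; the gripper's body (76 mm by 85 mm) begins 54 mm behind the grasp point. The pads swing forward as they close: fully open they stand 13 mm farther back than shut.
Start: joints at [1.15, 0.423, 1.63, -0, 1.089, -0.019], TCP at [0.244, 0.575, 0.231] pointing down, gripper open.
Joint ranges: [-3, 3], [-0.9, 2.11], [0.09, 2.58], [-1.31, 4.45], [0.11, 2.69], [-2.54, 2.54]. Speed limits (rad/s): [2.39, 2.39, 3.01, 3.14, 3.14, 3.14].

### API

Orientations are given as a rotation vector (axis times angle).
In Python, from plant import r gives the robot as it stands.
- The arm moves only by the tool drive_tool, never from a script. Its argument "moves" is a list of rows, each an object of numbers: "fingers": the closure, from 0 (fully open) to 1 (shut); "dx", "dy", "dz": the shift along the world's x, y, z normalised to -1 to 1, where 1 is 50 mm; "spin": the turn about the world's z normalised to -1 to 1, where 1 is 0.12 rad. In form: [{"fingers": .., "dx": .., "dy": .., "dz": .., "spin": ..}, ...]. A call has 1 to 8 rows; each row shifts and turns the commanded pose from where the row before left it; what a row does not reach is not made up. A row lasts 1/8 s, in which the tool goes at most 62.5 mm and 10.7 degrees, less where a joint would pass 70% of its speed; a pose out of reach is approached as far as the arm can. A call with a number of a shift or a turn outside -1 to 1 is refused whole. A call with a gripper value outside its range is refused whole. The fingers move at their own pace and stop on an object; "force" is the grip in N (left out, the last holds). Time passes only in rows, so rows that do not move let the fingers close. It gives the time, the measured TCP pose, the force, the opening and the grip force at its end, in the units of the state.
- r.observe(): the state, without advancing time (a new reading comes with each control period).
- r.read_camera(name): name is "scene" or "side" or "wrist"; returns a dict with "color" (400x640x3 uint8, red, green, blue), "fx", "fy", "cx", "cy" (pixels), "k1" (the pictures are not rectified: a ray, as slopes to the right and down, at radius r is drawn at 1 + k1 r^2 times it, then the intrinsics apply), "R" (3x3) and "t" (3): a world point X has camera coordinates R X + t; the wrist camera has in their place "T_tool_cam" (4x4, takes a point from camera to tool coordinates, whose origin is the TCP and whose axes are the flange's). Camera axes: x right, y down, z forward; pixel columns grow to the right and rows downward; lengths in m; the calibration is good to about 2 mm. A picture is of the moment at which its call begins: read the wrist's pose just before it. There is no depth.
- r.close_job(): hands the job in; it is judged then, once.
The state is a dict: "clock": time; "joint_pos": joint angles; "dq": joint speeds; "effort": joint torques, N m; "ee_pos": TCP position; "eef_rot": TCP orientation; "force": force on the tool from outside, world axes, zero at the start; "wrist_torque": the same for the moment, N m; "gripper_width": finger opening in m; "grip_force": force on a finger pad.
Only numpy, scipy, OpenCV 4.12 (cv2) and the standard library are available. Lean on these libraries where they do the work, as an engineer would, in place of code of your own. Each camera call takes 0.05 s, during which the arm holds its last target. There are 200 camera calls.

### The job

Restock the spice jars first in, first out: in the wooden lane that holds the tan-coloured spice jar at the back, first bring that old jar forward onto the green front pad, then set the new jar of the same spice, which stands outside on the worktop, on the grey pad behind it. Both jars must stand upright in the middle of their pads; set them down without dropping them, and leave the other two spice jars where they are.

Things in the scene. Friction and masses are not known exactly. Their poses are not given: they have to be found in the camera images.
- old_jar: The old stock: spice jar with pale tan contents, a small red and white label and a brown cap top with a white patch, starting on the grey back pad of its wooden lane; 41 mm in diameter and 105 mm tall (straight glass, screw cap with dark sides over the top 21 mm, all of nearly one diameter), about 0.11 kg, upright. Origin: centre of its underside; z up.
- new_jar: The new stock: looks just like the old jar (tan contents, brown cap top with a white patch), starting on the worktop outside the lanes (underside at z = 0); 41 mm in diameter and 105 mm tall (straight glass, screw cap with dark sides over the top 21 mm, all of nearly one diameter), about 0.11 kg, upright. Origin: centre of its underside; z up.
- lane: The old jar's lane: open light-wood tray, fixed, 175 mm long (x, front to back), 88 mm wide (y); origin under its centre at worktop height. Floor 8 mm thick; sides 16 mm high and 6 thick, front lip 12 mm, back wall 32 mm high. The front faces the robot's side.
- other_lane: An identical fixed lane right beside the first, to its left or right, 90 mm between centre lines; holds the green-label jar on its own green front pad. Same frame.
- front_pad (a point): Middle of the round green pad (56 mm across, flat) in the front half of the old jar's lane, on its floor, 8 mm above the worktop. x points from front to back along the lane, z up.
- back_pad (a point): Middle of the round dark grey pad (56 mm across, flat) in the back half of the same lane, 90 mm behind front_pad along x, same height and axes.
- green_jar: Bystander: spice jar with a black and green label and a green cap top, standing on the front pad of the neighbouring lane, to be left alone; 41 mm in diameter and 105 mm tall (straight glass, screw cap with dark sides over the top 21 mm, all of nearly one diameter), about 0.11 kg, upright. Origin: centre of its underside; z up.
- blue_jar: Bystander: spice jar with a dark blue label and a whitish cap top with a blue mark, standing on the worktop outside the lanes, to be left alone; 41 mm in diameter and 105 mm tall (straight glass, screw cap with dark sides over the top 21 mm, all of nearly one diameter), about 0.11 kg, upright. Origin: centre of its underside; z up.
Mind the look-alikes: they are no part of the job. What is shaped like the old_jar but turquoise is not meant.

How it is judged:
By the outcome, as a careful person would: the job done as asked, in the order asked, and still so for the second after the job is handed in, with the robot touching nothing.
It also fails if it takes over 58 s, if anything falls off the work surface, if the arm or the gripper's body presses on something with over 40 N, if the wrist force passes 120 N, or if a joint passes its speed limit or range.

## Working session

There is one attempt and no reset: what is moved stays moved. The work goes in short steps, Python scripts to look and compute and a tool call to move; the robot and the scene stay as the last step left them, time stands still between calls to the robot, and variables do not carry over. Pictures are saved under pics/ and viewed, at most 10 in all, crops included, and the job is handed in when it is done.

Besides the shell and the picture viewer there is one more tool, called after ">>>" as name([rows], argument=value, ...), one row to a line, values as JSON. drive_tool: Moves the arm, as the interface text tells. Scaled input: -1 to 1 covers 50 mm each way for a shift and 0.12 rad each way for a turn. Its arguments: {"type":"object","properties":{"moves":{"type":"array"},"force":{"type":"number"}},"required":["moves"]}

```bash
mkdir -p pics
cat > h.py <<'E'
import numpy as np, cv2
from scipy.spatial.transform import Rotation as Ro
from plant import r
def snap(n,f):
    s=r.observe(); c=r.read_camera(n); cv2.imwrite(f,c["color"][:,:,::-1])
    if n=="wrist":
        T=np.eye(4);T[:3,:3]=Ro.from_rotvec(s["eef_rot"]).as_matrix();T[:3,3]=s["ee_pos"]
        M=np.linalg.inv(T@np.array(c["T_tool_cam"]));c["R"],c["t"]=M[:3,:3],M[:3,3]
    d={k:np.array(c[k]) for k in("fx","fy","cx","cy","k1","R","t")}
    np.savez(f[:-4]+".npz",**d); return d
def at(f,u,v,z):
    c=np.load(f); K=np.array([[c["fx"],0,c["cx"]],[0,c["fy"],c["cy"]],[0,0,1.]])
    p=cv2.undistortPoints(np.array([[[u,v]]],float),K,np.array([c["k1"],0,0,0.]))[0,0]
    R=c["R"];o=-R.T@c["t"];d=R.T@np.array([p[0],p[1],1]);return o+d*(z-o[2])/d[2]
def pix(f,X):
    c=np.load(f); K=np.array([[c["fx"],0,c["cx"]],[0,c["fy"],c["cy"]],[0,0,1.]])
    return cv2.projectPoints(np.array([X],float),cv2.Rodrigues(c["R"])[0],c["t"].reshape(3).astype(float),K,np.array([c["k1"],0,0,0.]))[0][0,0]
E
python3 -c "
from h import *
for n in('scene','side','wrist'): snap(n,f'pics/{n}0.png')
s=r.observe();print(s)"
```

```text
{'clock': 0.15, 'joint_pos': array([ 1.14997424e+00,  4.23690706e-01,  1.63050549e+00, -4.16648423e-05,
        1.08860673e+00, -1.89914322e-02]), 'dq': array([-5.73811154e-04, -1.62630256e-03, -3.70035881e-03,  6.97423711e-04,
       -8.62753117e-05,  1.31917646e-04]), 'effort': array([ 1.28053271e-04, -5.57767725e+01, -2.82018220e+01, -7.63104617e-05,
        4.81009221e-03,  2.47328353e-05]), 'ee_pos': array([0.24424726, 0.57483505, 0.23071192]), 'eef_rot': array([-6.26880730e-01, -3.07817949e+00,  1.86783021e-03]), 'force': array([ 0.13448365, -0.18991501, -0.25407374]), 'wrist_torque': array([ 0.00507048, -0.01980041, -0.02681534]), 'grip_force': 0.0, 'gripper_width': 0.08538018744903644}
```

View pics/scene0.png

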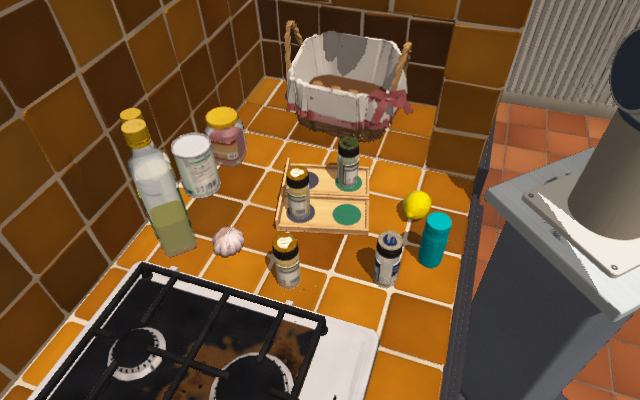

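View pics/side0.png

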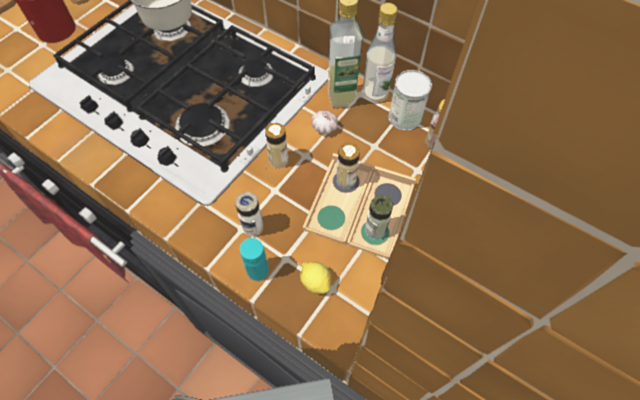

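The scene view shows the old jar at about (298,190), the front pad at (347,214), the new jar at (287,260), the green jar at (348,163), the blue jar at (388,258) and the turquoise one at (434,240). The side view agrees: old jar (347,165), new (277,145), pad (331,217). Next I'll enlarge both.

```bash
python3 -c "
import cv2
a=cv2.imread('pics/scene0.png')[155:295,265:405];b=cv2.imread('pics/side0.png')[115:255,265:405]
cv2.imwrite('pics/c1.png',cv2.resize(a,None,fx=4.2,fy=4.2,interpolation=2));cv2.imwrite('pics/c2.png',cv2.resize(b,None,fx=4.2,fy=4.2,interpolation=2))"
```

```text
(no output)
```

View pics/c1.png

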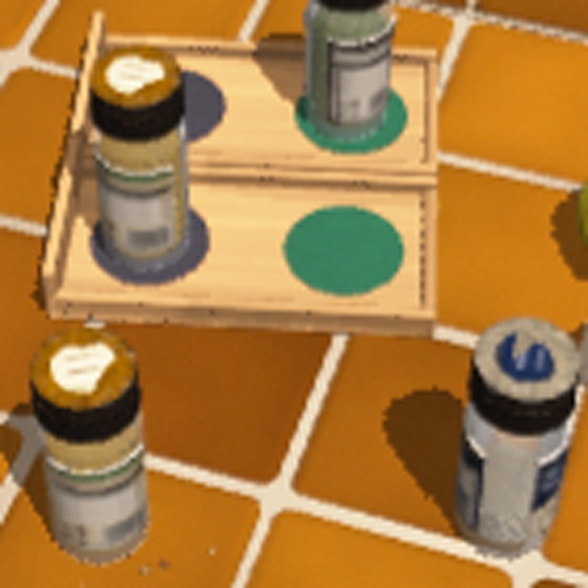

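View pics/c2.png

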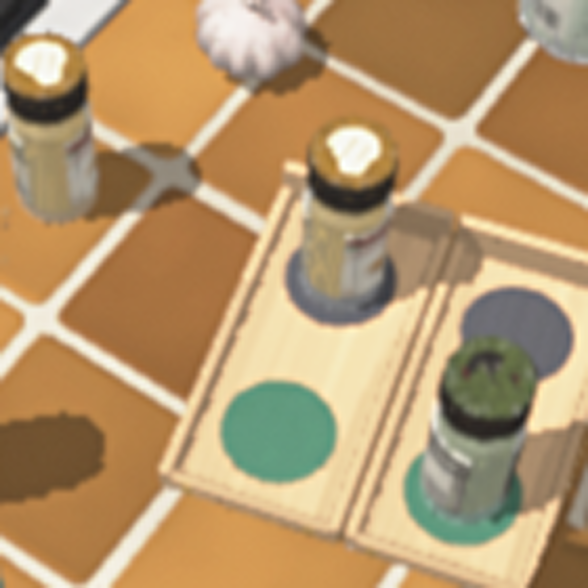

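The crops give, in crop pixels ×4.2: c1 has old cap top (137,76), new cap top (84,368), green pad (344,250) and grey pad (150,244). c2 has old cap (352,151), new cap (47,67), green pad (278,431) and grey pad (341,280).

```bash
python3 -c "
from h import *
def g(f,ox,oy,L):
  for n,u,v,z in L: print(f,n,at(f,ox+(u+.5)/4.2-.5,oy+(v+.5)/4.2-.5,z).round(4))
g('pics/scene0.npz',265,155,[('old',137,76,.113),('new',84,368,.105),('green',344,250,.008),('grey',150,244,.008),('blue',527,357,.105),('frR',435,330,.012),('bkR',50,315,.0),('ngrey',180,107,.008)])
g('pics/side0.npz',265,115,[('old',352,151,.113),('new',47,67,.105),('green',278,431,.008),('grey',341,280,.008),('greenjar',488,375,.113),('ngrey',517,335,.008),('frR',165,475,.016)])
print(np.load('pics/wrist0.npz')['R'])
print('tool',Ro.from_rotvec(r.observe()['eef_rot']).as_matrix().round(3))
for X in [(.6,.2,.1),(.5,.3,.1),(.6,.3,.1)]: print(X,pix('pics/wrist0.npz',X))
"
```

```text
pics/scene0.npz old [ 0.5217 -0.2606  0.113 ]
pics/scene0.npz new [ 0.6004 -0.1314  0.105 ]
pics/scene0.npz green [ 0.4432 -0.2162  0.008 ]
pics/scene0.npz grey [ 0.5217 -0.2597  0.008 ]
pics/scene0.npz blue [ 0.4509 -0.0625  0.105 ]
pics/scene0.npz frR [ 0.4315 -0.1533  0.012 ]
pics/scene0.npz bkR [ 0.5772 -0.2472  0.    ]
pics/scene0.npz ngrey [ 0.471 -0.337  0.008]
pics/side0.npz old [ 0.5212 -0.2621  0.113 ]
pics/side0.npz new [ 0.5971 -0.1347  0.105 ]
pics/side0.npz green [ 0.4424 -0.2168  0.008 ]
pics/side0.npz grey [ 0.5192 -0.2628  0.008 ]
pics/side0.npz greenjar [ 0.3997 -0.2945  0.113 ]
pics/side0.npz ngrey [ 0.4742 -0.3403  0.008 ]
pics/side0.npz frR [ 0.4247 -0.1605  0.016 ]
[[ 0.39036851  0.9206581  -0.00104459]
 [ 0.88717486 -0.37586758  0.2676646 ]
 [ 0.24603495 -0.10541456 -0.96351158]]
tool [[-0.92   0.391 -0.   ]
 [ 0.391  0.92  -0.001]
 [-0.    -0.001 -1.   ]]
(0.6, 0.2, 0.1) [189.24388692 482.31844968]
(0.5, 0.3, 0.1) [210.61857396 427.99152558]
(0.6, 0.3, 0.1) [244.32082904 469.76095974]
```

Both cameras agree to about 3 mm. The pad spacing measures 89.6 mm against the given 90, and the lane axis is at −30°. I'll travel high towards the old jar and turn the fingers along the lane.

>>> drive_tool([
  {"fingers": 0,"dx": 0.33,"dy": -0.98,"dz": 0,"spin": -0.83},
  {"fingers": 0,"dx": 0.33,"dy": -0.98,"dz": 0,"spin": -0.83},
  {"fingers": 0,"dx": 0.33,"dy": -0.98,"dz": 0,"spin": -0.83},
  {"fingers": 0,"dx": 0.33,"dy": -0.98,"dz": 0,"spin": -0.83},
  {"fingers": 0,"dx": 0.33,"dy": -0.98,"dz": 0,"spin": -0.83},
  {"fingers": 0,"dx": 0.33,"dy": -0.98,"dz": 0,"spin": -0.83},
  {"fingers": 0,"dx": 0.33,"dy": -0.98,"dz": 0,"spin": -0.83},
  {"fingers": 0,"dx": 0.33,"dy": -0.98,"dz": 0,"spin": -0.83},
], force=35)

```text
clock: 1.15
ee_pos: [0.3767, 0.1817, 0.2314]
eef_rot: [1.776, 2.591, 0.0]
force: [1.5, 0.7, 0.3]
gripper_width: 0.0855
grip_force: 0.0
```

>>> drive_tool([
  {"fingers": 0,"dx": 0.33,"dy": -0.98,"dz": 0,"spin": -0.83},
  {"fingers": 0,"dx": 0.33,"dy": -0.98,"dz": 0,"spin": -0.83},
  {"fingers": 0,"dx": 0.33,"dy": -0.98,"dz": 0,"spin": -0.83},
  {"fingers": 0,"dx": 0.33,"dy": -0.98,"dz": 0,"spin": -0.83},
  {"fingers": 0,"dx": 0.33,"dy": -0.98,"dz": 0,"spin": -0.83},
  {"fingers": 0,"dx": 0,"dy": -0.5,"dz": 0,"spin": -0.83},
  {"fingers": 0,"dx": 0,"dy": 0,"dz": 0,"spin": -0.83},
  {"fingers": 0,"dx": 0,"dy": 0,"dz": 0,"spin": -0.83},
])

```text
clock: 2.15
ee_pos: [0.4586, -0.0873, 0.2311]
eef_rot: [-2.643, -1.697, 0.001]
force: [-0.8, 0.5, 0.0]
gripper_width: 0.0853
grip_force: 0.0
```

```bash
python3 -c "
from h import *
snap('wrist','pics/wrist1.png')
s=r.observe();print(s['clock'],s['ee_pos'],Ro.from_rotvec(s['eef_rot']).as_matrix().round(3),s['joint_pos'])
for X in [(.5215,-.2613,.113),(.599,-.133,.105),(.4428,-.2165,.008),(.5205,-.2612,.008)]: print(X,pix('pics/wrist1.npz',X))"
```

```text
2.2 [ 0.45865775 -0.08708456  0.23112295] [[ 0.419  0.908 -0.   ]
 [ 0.908 -0.419  0.   ]
 [-0.    -0.    -1.   ]] [-2.13152395e-01  1.89735910e-01  1.96854635e+00  4.64115513e-05
  9.83791148e-01  2.19325616e-01]
(0.5215, -0.2613, 0.113) [435.72899711 309.38155839]
(0.599, -0.133, 0.105) [466.86322949 176.34878862]
(0.4428, -0.2165, 0.008) [346.53883265 258.94529074]
(0.5205, -0.2612, 0.008) [406.87083001 263.79237211]
```

View pics/wrist1.png

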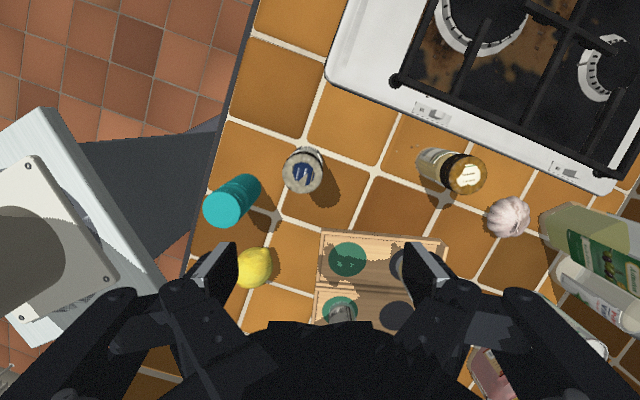

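The wrist view shows the new cap at (467,174) against (466.9,176) predicted, and the green pad at (347,259) against (346.5,259), so the measurements hold. Next I'll move above the old jar.

>>> drive_tool([
  {"fingers": 0,"dx": 0.31,"dy": -0.87,"dz": 0,"spin": -0.75},
  {"fingers": 0,"dx": 0.31,"dy": -0.87,"dz": 0,"spin": 0},
  {"fingers": 0,"dx": 0.31,"dy": -0.87,"dz": 0,"spin": 0},
  {"fingers": 0,"dx": 0.31,"dy": -0.87,"dz": 0,"spin": 0},
  {"fingers": 0,"dx": 0,"dy": 0,"dz": 0,"spin": 0},
  {"fingers": 0,"dx": 0,"dy": 0,"dz": 0,"spin": 0},
])

```text
clock: 2.95
ee_pos: [0.5202, -0.2601, 0.2308]
eef_rot: [-2.712, -1.583, 0.001]
force: [0.1, -0.1, 0.0]
gripper_width: 0.085
grip_force: 0.0
```

```bash
python3 -c "
from h import *
print(at('pics/wrist1.npz',467,174,.105),at('pics/wrist1.npz',347,259,.008))
s=r.observe();print(s['ee_pos'],Ro.from_rotvec(s['eef_rot']).as_matrix()[:2,1],s['joint_pos'])"
```

```text
[ 0.59981345 -0.13076591  0.105     ] [ 0.44337668 -0.21686253  0.008     ]
[ 0.52023887 -0.26014383  0.23075882] [ 0.87073322 -0.491753  ] [-4.84278771e-01  3.61333340e-01  1.72733810e+00  2.96302209e-04
  1.05453959e+00  2.96775247e-02]
```

>>> drive_tool([
  {"fingers": 0,"dx": 0.03,"dy": -0.03,"dz": -0.8,"spin": 0},
  {"fingers": 0,"dx": 0,"dy": 0,"dz": -0.8,"spin": 0},
  {"fingers": 0,"dx": 0,"dy": 0,"dz": -0.7,"spin": 0},
  {"fingers": 0,"dx": 0,"dy": 0,"dz": -0.6,"spin": 0},
  {"fingers": 0,"dx": 0,"dy": 0,"dz": -0.5,"spin": 0},
  {"fingers": 0,"dx": 0,"dy": 0,"dz": 0,"spin": 0},
  {"fingers": 0,"dx": 0,"dy": 0,"dz": 0,"spin": 0},
])

```text
clock: 3.82
ee_pos: [0.5228, -0.2618, 0.0623]
eef_rot: [2.712, 1.584, 0.001]
force: [-0.1, -0.1, 0.1]
gripper_width: 0.0852
grip_force: 0.0
```

```bash
python3 -c "
from h import *
snap('side','pics/side1.png');a=cv2.imread('pics/side1.png')[90:240,250:450];cv2.imwrite('pics/c3.png',cv2.resize(a,None,fx=4,fy=4,interpolation=2))
s=r.observe();print(s['ee_pos'],s['force'])"
```

```text
[ 0.52307265 -0.26210233  0.06262276] [-0.10008433 -0.48494449  0.56461356]
```

View pics/c3.png

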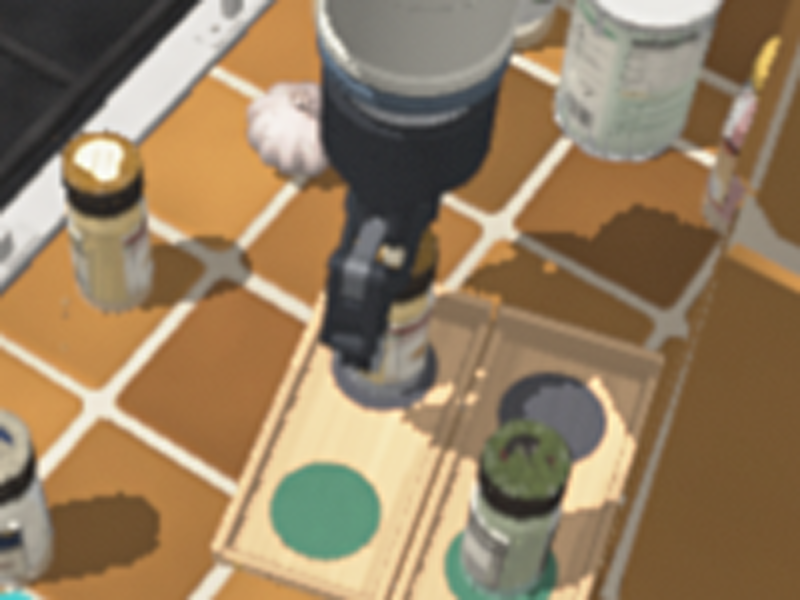

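The fingers straddle the old jar, with the front finger at (360,310) and nothing being pressed. I'll close on it.

>>> drive_tool([
  {"fingers": 1,"dx": 0,"dy": 0,"dz": 0,"spin": 0},
  {"fingers": 1,"dx": 0,"dy": 0,"dz": 0,"spin": 0},
  {"fingers": 1,"dx": 0,"dy": 0,"dz": 0,"spin": 0},
  {"fingers": 1,"dx": 0,"dy": 0,"dz": 0,"spin": 0},
  {"fingers": 1,"dx": 0,"dy": 0,"dz": 0,"spin": 0},
  {"fingers": 1,"dx": 0,"dy": 0,"dz": 0,"spin": 0},
  {"fingers": 1,"dx": 0,"dy": 0,"dz": 0,"spin": 0},
  {"fingers": 1,"dx": 0,"dy": 0,"dz": 0,"spin": 0},
], force=35)

```text
clock: 4.88
ee_pos: [0.5226, -0.2624, 0.0619]
eef_rot: [2.713, 1.583, 0.0]
force: [-1.5, 1.5, 7.0]
gripper_width: 0.0395
grip_force: 34.6
```

```bash
python3 -c "
from h import *
s=r.observe();print(s['ee_pos'],s['force'],s['gripper_width'],s['grip_force'])"
```

```text
[ 0.52257305 -0.26243605  0.0619481 ] [-1.54632592  1.54060199  6.96787993] 0.03953825065606784 34.592656306922436
```

>>> drive_tool([
  {"fingers": 1,"dx": 0,"dy": 0,"dz": 0.2,"spin": 0},
  {"fingers": 1,"dx": 0,"dy": 0,"dz": 0.2,"spin": 0},
  {"fingers": 1,"dx": -0.4,"dy": 0.23,"dz": 0,"spin": 0},
  {"fingers": 1,"dx": -0.4,"dy": 0.23,"dz": 0,"spin": 0},
  {"fingers": 1,"dx": -0.4,"dy": 0.23,"dz": 0,"spin": 0},
  {"fingers": 1,"dx": -0.39,"dy": 0.23,"dz": 0,"spin": 0},
  {"fingers": 1,"dx": 0,"dy": 0,"dz": 0,"spin": 0},
  {"fingers": 1,"dx": 0,"dy": 0,"dz": 0,"spin": 0},
])

```text
clock: 5.88
ee_pos: [0.4442, -0.217, 0.0819]
eef_rot: [2.712, 1.582, 0.002]
force: [-0.3, 0.6, -1.5]
gripper_width: 0.0397
grip_force: 35.6
```

```bash
python3 -c "
from h import *
s=r.observe();print(s['ee_pos'],s['force'],s['eef_rot'],s['gripper_width'],s['grip_force'])"
```

```text
[ 0.44420696 -0.21698205  0.08193177] [-0.30796222  0.56949634 -1.53628562] [2.71203815e+00 1.58211422e+00 1.78334026e-03] 0.03969322981082457 35.60711681842804
```

>>> drive_tool([
  {"fingers": 1,"dx": -0.024,"dy": 0.01,"dz": -0.12,"spin": 0},
  {"fingers": 1,"dx": 0,"dy": 0,"dz": -0.1,"spin": 0},
  {"fingers": 1,"dx": 0,"dy": 0,"dz": -0.1,"spin": 0},
  {"fingers": 1,"dx": 0,"dy": 0,"dz": -0.04,"spin": 0},
  {"fingers": 1,"dx": 0,"dy": 0,"dz": -0.02,"spin": 0},
  {"fingers": 1,"dx": 0,"dy": 0,"dz": 0,"spin": 0},
])

```text
clock: 6.62
ee_pos: [0.4417, -0.2158, 0.0623]
eef_rot: [2.714, 1.583, 0.0]
force: [1.4, -0.4, -0.6]
gripper_width: 0.04
grip_force: 35.6
```

```bash
python3 -c "
from h import *
s=r.observe();print(s['ee_pos'],s['force'],s['gripper_width'],s['grip_force'])"
```

```text
[ 0.44173766 -0.21578304  0.06231535] [ 1.35735162 -0.43564369 -0.62482866] 0.03999753769403428 35.60593664646149
```

>>> drive_tool([
  {"fingers": 1,"dx": 0.015,"dy": -0.01,"dz": -0.01,"spin": 0},
  {"fingers": 1,"dx": 0,"dy": 0,"dz": -0.01,"spin": 0},
  {"fingers": 1,"dx": 0,"dy": 0,"dz": 0,"spin": 0},
])

```text
clock: 7.0
ee_pos: [0.4425, -0.2163, 0.0619]
eef_rot: [2.713, 1.583, 0.0]
force: [-2.1, 1.2, 6.1]
gripper_width: 0.0396
grip_force: 36.4
```

```bash
python3 -c "
from h import *
snap('side','pics/side2.png');a=cv2.imread('pics/side2.png')[115:255,265:405];b=snap('scene','pics/scene2.png');b=cv2.imread('pics/scene2.png')[140:280,265:405]
cv2.imwrite('pics/c4.png',cv2.resize(cv2.hconcat([a,b]),None,fx=2.85,fy=4,interpolation=2))
s=r.observe();print(s['ee_pos'],s['force'],s['gripper_width'],s['grip_force'])"
```

```text
[ 0.44251121 -0.21629559  0.06194413] [-3.0126455   0.76065967  6.07872807] 0.04018611108360378 36.40884328633547
```

View pics/c4.png

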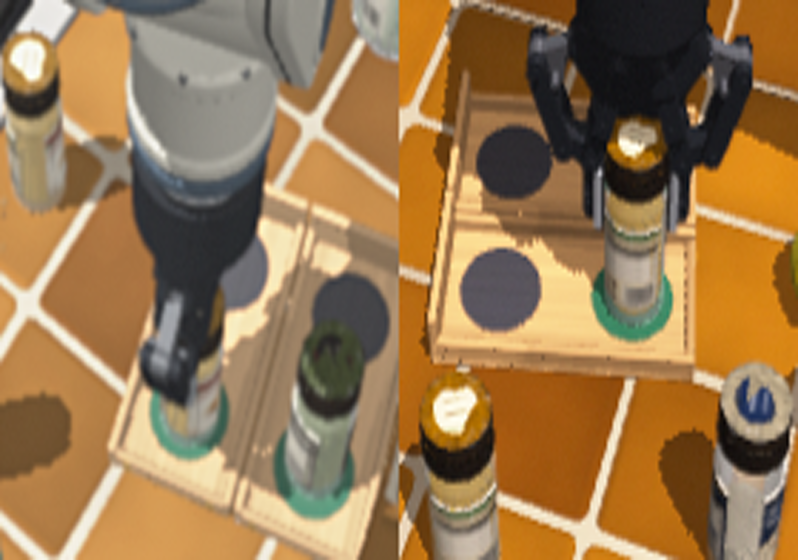

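The old jar stands on the green pad, with its base ring even around it in both views, and contact is felt at 6 N. I'll release and rise. The bare grey pad is at crop (501,290), which I'll measure next.

>>> drive_tool([
  {"fingers": 0,"dx": 0,"dy": 0,"dz": 0,"spin": 0},
  {"fingers": 0,"dx": 0,"dy": 0,"dz": 0,"spin": 0},
  {"fingers": 0,"dx": 0,"dy": 0,"dz": 0,"spin": 0},
  {"fingers": 0,"dx": 0,"dy": 0,"dz": 0,"spin": 0},
  {"fingers": 0,"dx": 0,"dy": 0,"dz": 0,"spin": 0},
  {"fingers": 0,"dx": 0,"dy": 0,"dz": 0.2,"spin": 0},
  {"fingers": 0,"dx": 0,"dy": 0,"dz": 0.4,"spin": 0},
  {"fingers": 0,"dx": 0,"dy": 0,"dz": 0.8,"spin": 0},
])

```text
clock: 8.1
ee_pos: [0.4415, -0.2158, 0.1315]
eef_rot: [-2.712, -1.582, 0.002]
force: [1.6, -0.1, 0.4]
gripper_width: 0.0854
grip_force: 0.0
```

>>> drive_tool([
  {"fingers": 0,"dx": 0,"dy": 0,"dz": 0.8,"spin": 0},
  {"fingers": 0,"dx": 0,"dy": 0,"dz": 0.8,"spin": 0},
  {"fingers": 0,"dx": 0.7,"dy": 0.4,"dz": 0.3,"spin": 0},
  {"fingers": 0,"dx": 0.7,"dy": 0.4,"dz": 0,"spin": 0},
  {"fingers": 0,"dx": 0.7,"dy": 0.4,"dz": 0,"spin": 0},
  {"fingers": 0,"dx": 0.7,"dy": 0.4,"dz": 0,"spin": 0},
  {"fingers": 0,"dx": 0.33,"dy": 0.08,"dz": 0,"spin": 0},
  {"fingers": 0,"dx": 0,"dy": 0,"dz": 0,"spin": 0},
])

```text
clock: 9.1
ee_pos: [0.5992, -0.1323, 0.2264]
eef_rot: [2.713, 1.584, -0.0]
force: [-1.0, 0.1, -0.6]
gripper_width: 0.0855
grip_force: 0.0
```

```bash
python3 -c "
from h import *
f='pics/scene2.npz'
def fit(png,roi):
  im=cv2.imread(png); x0,y0,x1,y1=roi; h=cv2.cvtColor(im[y0:y1,x0:x1],cv2.COLOR_BGR2HSV)
  m=((h[...,1]<80)&(h[...,2]<130)).astype(np.uint8)
  n,l,st,ce=cv2.connectedComponentsWithStats(m);i=1+st[1:,4].argmax();print(st[i]);return ce[i]+[x0,y0]
c=fit('pics/scene2.png',(281,200,325,225));print(c,at(f,*c,.008))
print(at(f,300.8,212.5,.008))
s=r.observe();print(s['clock'],s['ee_pos'],s['force'],s['gripper_width'],Ro.from_rotvec(s['eef_rot']).as_matrix()[:2,1])
snap('scene','pics/scene3.png');snap('wrist','pics/wrist3.png')
print(pix('pics/wrist3.npz',(.443,-.2165,.113)),pix('pics/wrist3.npz',(.521,-.2615,.008)),pix('pics/wrist3.npz',(.599,-.1325,.105)))
a=cv2.imread('pics/scene3.png')[155:295,265:405]
cv2.imwrite('pics/c5.png',cv2.resize(a,None,fx=4.2,fy=4.2,interpolation=2))
"
```

```text
[  6   2  27  20 436]
[300.1559633  211.84174312] [ 0.52106449 -0.26196791  0.008     ]
[ 0.52064743 -0.25982212  0.008     ]
9.1 [ 0.59920738 -0.13225943  0.2263778 ] [-0.9871998   0.12717272 -0.58964777] 0.08549797818018619 [ 0.87093726 -0.49139423]
[235.186777   325.72329678] [316.95997514 276.55325952] [320.28179262 193.32698842]
```

View pics/c5.png

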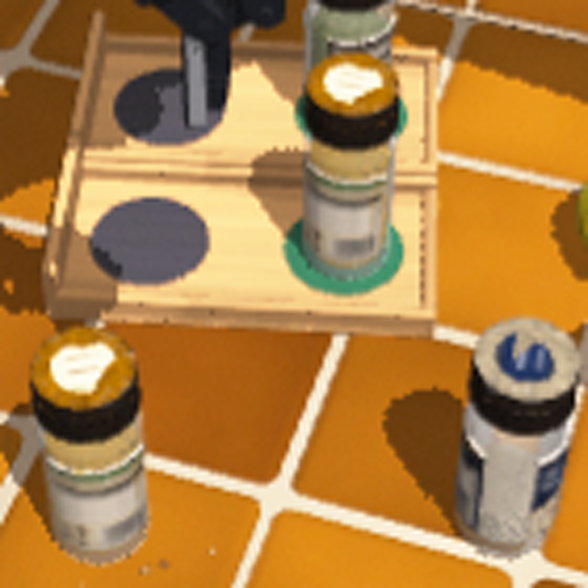

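The old jar stands upright on the green pad, cap at (352,85). The grey pad is at (150,241). I'll check the new jar under the wrist camera.

```bash
python3 -c "
from h import *
print(at('pics/scene3.npz',265+352/4.2-.4,155+85/4.2-.4,.113))
a=cv2.imread('pics/wrist3.png')[130:290,220:420];cv2.imwrite('pics/c6.png',cv2.resize(a,None,fx=3.5,fy=3.5,interpolation=2))"
```

```text
[ 0.44313216 -0.21479899  0.113     ]
```

View pics/c6.png

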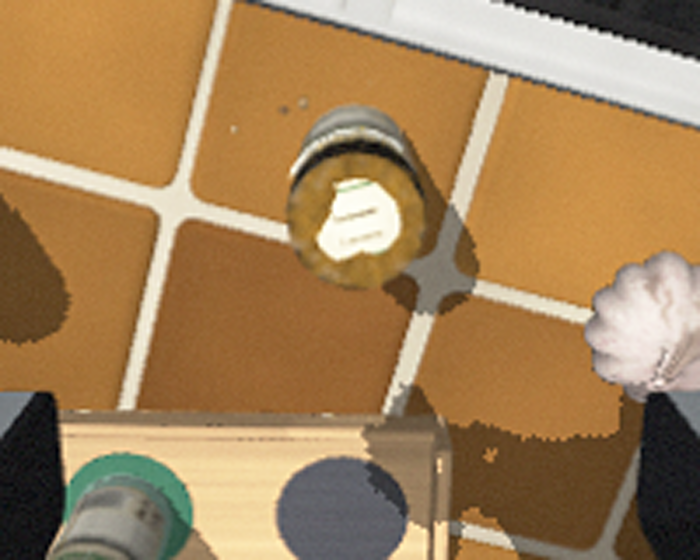

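The new cap is at (356,220) in the crop, which is full-image (321.4,192.5) against (320.3,193.3) predicted. That is under 1 mm off and the fingers are clear. I'll descend.

>>> drive_tool([
  {"fingers": 0,"dx": 0.01,"dy": 0,"dz": -0.8,"spin": 0},
  {"fingers": 0,"dx": 0,"dy": 0,"dz": -0.8,"spin": 0},
  {"fingers": 0,"dx": 0,"dy": 0,"dz": -0.7,"spin": 0},
  {"fingers": 0,"dx": 0,"dy": 0,"dz": -0.6,"spin": 0},
  {"fingers": 0,"dx": 0,"dy": 0,"dz": -0.54,"spin": 0},
  {"fingers": 0,"dx": 0,"dy": 0,"dz": 0,"spin": 0},
  {"fingers": 0,"dx": 0,"dy": 0,"dz": 0,"spin": 0},
  {"fingers": 0,"dx": 0,"dy": 0,"dz": 0,"spin": 0},
])

```text
clock: 10.2
ee_pos: [0.6002, -0.1327, 0.0559]
eef_rot: [2.712, 1.582, 0.003]
force: [-0.3, -0.9, 0.3]
gripper_width: 0.0854
grip_force: 0.0
```

>>> drive_tool([
  {"fingers": 1,"dx": 0,"dy": 0,"dz": 0,"spin": 0},
  {"fingers": 1,"dx": 0,"dy": 0,"dz": 0,"spin": 0},
  {"fingers": 1,"dx": 0,"dy": 0,"dz": 0,"spin": 0},
  {"fingers": 1,"dx": 0,"dy": 0,"dz": 0,"spin": 0},
  {"fingers": 1,"dx": 0,"dy": 0,"dz": 0,"spin": 0},
  {"fingers": 1,"dx": 0,"dy": 0,"dz": 0,"spin": 0},
  {"fingers": 1,"dx": 0,"dy": 0,"dz": 0,"spin": 0},
  {"fingers": 1,"dx": 0,"dy": 0,"dz": 0,"spin": 0},
], force=35)

```text
clock: 11.2
ee_pos: [0.5997, -0.1323, 0.0547]
eef_rot: [2.713, 1.583, 0.001]
force: [-0.7, 0.1, 6.2]
gripper_width: 0.0401
grip_force: 34.8
```

>>> drive_tool([
  {"fingers": 1,"dx": 0,"dy": 0,"dz": 0.3,"spin": 0},
  {"fingers": 1,"dx": 0,"dy": 0,"dz": 0.5,"spin": 0},
  {"fingers": 1,"dx": -0.39,"dy": -0.65,"dz": 0,"spin": 0},
  {"fingers": 1,"dx": -0.39,"dy": -0.65,"dz": 0,"spin": 0},
  {"fingers": 1,"dx": -0.39,"dy": -0.65,"dz": 0,"spin": 0},
  {"fingers": 1,"dx": -0.39,"dy": -0.64,"dz": 0,"spin": 0},
  {"fingers": 1,"dx": 0,"dy": 0,"dz": 0,"spin": 0},
  {"fingers": 1,"dx": 0,"dy": 0,"dz": 0,"spin": 0},
])

```text
clock: 12.2
ee_pos: [0.5216, -0.2617, 0.0946]
eef_rot: [2.714, 1.582, 0.0]
force: [0.7, -0.7, -1.7]
gripper_width: 0.0403
grip_force: 35.7
```

```bash
python3 -c "
from h import *
for i in range(4):
  r.read_camera('side'); s=r.observe();print(s['ee_pos'],s['force'])
print(s['gripper_width'],s['grip_force'],s['eef_rot'])"
```

```text
[ 0.52182727 -0.26132749  0.0945984 ] [ 0.92119722 -0.15421278 -0.96364699]
[ 0.52191048 -0.26106906  0.09448904] [-0.53781593  0.43372444 -0.81673768]
[ 0.52194209 -0.26097683  0.09443618] [ 0.11969285 -0.40626749 -1.21519399]
[ 0.52191669 -0.26100694  0.09437572] [ 1.0951275  -0.16890166 -0.65309924]
0.04009293540611244 35.65126709640026 [2.71261897e+00 1.58469979e+00 1.42722611e-04]
```

>>> drive_tool([
  {"fingers": 1,"dx": -0.016,"dy": -0.012,"dz": -0.2,"spin": 0},
  {"fingers": 1,"dx": 0,"dy": 0,"dz": -0.2,"spin": 0},
  {"fingers": 1,"dx": 0,"dy": 0,"dz": -0.12,"spin": 0},
  {"fingers": 1,"dx": 0,"dy": 0,"dz": -0.06,"spin": 0},
  {"fingers": 1,"dx": 0,"dy": 0,"dz": -0.03,"spin": 0},
  {"fingers": 1,"dx": 0,"dy": 0,"dz": 0,"spin": 0},
  {"fingers": 1,"dx": 0,"dy": 0,"dz": 0,"spin": 0},
])

```text
clock: 13.28
ee_pos: [0.5208, -0.2625, 0.0641]
eef_rot: [2.713, 1.583, 0.0]
force: [-0.8, -0.1, -1.7]
gripper_width: 0.0402
grip_force: 35.7
```

>>> drive_tool([
  {"fingers": 1,"dx": 0,"dy": 0.01,"dz": -0.015,"spin": 0},
  {"fingers": 1,"dx": 0,"dy": 0,"dz": 0,"spin": 0},
  {"fingers": 1,"dx": 0,"dy": 0,"dz": -0.015,"spin": 0},
  {"fingers": 1,"dx": 0,"dy": 0,"dz": 0,"spin": 0},
  {"fingers": 1,"dx": 0,"dy": 0,"dz": 0,"spin": 0},
])

```text
clock: 13.9
ee_pos: [0.5208, -0.2619, 0.0627]
eef_rot: [2.713, 1.583, 0.0]
force: [-1.2, 1.2, 5.7]
gripper_width: 0.0405
grip_force: 35.9
```

Contact is felt at the expected height, so I'll release and rise.

>>> drive_tool([
  {"fingers": 0,"dx": 0,"dy": 0,"dz": 0,"spin": 0},
  {"fingers": 0,"dx": 0,"dy": 0,"dz": 0,"spin": 0},
  {"fingers": 0,"dx": 0,"dy": 0,"dz": 0,"spin": 0},
  {"fingers": 0,"dx": 0,"dy": 0,"dz": 0,"spin": 0},
  {"fingers": 0,"dx": 0,"dy": 0,"dz": 0,"spin": 0},
  {"fingers": 0,"dx": 0,"dy": 0,"dz": 0.2,"spin": 0},
  {"fingers": 0,"dx": 0,"dy": 0,"dz": 0.4,"spin": 0},
  {"fingers": 0,"dx": 0,"dy": 0,"dz": 0.8,"spin": 0},
])

```text
clock: 14.9
ee_pos: [0.5199, -0.2615, 0.1331]
eef_rot: [-2.712, -1.582, 0.002]
force: [0.5, 0.6, 0.1]
gripper_width: 0.0856
grip_force: 0.0
```

>>> drive_tool([
  {"fingers": 0,"dx": 0,"dy": 0,"dz": 0.8,"spin": 0},
  {"fingers": 0,"dx": 0,"dy": 0,"dz": 0.8,"spin": 0},
  {"fingers": 0,"dx": 0.5,"dy": 0.8,"dz": 0.5,"spin": 0},
  {"fingers": 0,"dx": 0.5,"dy": 0.8,"dz": 0,"spin": 0},
  {"fingers": 0,"dx": 0.3,"dy": 0.8,"dz": 0,"spin": 0},
  {"fingers": 0,"dx": 0,"dy": 0.8,"dz": 0,"spin": 0},
  {"fingers": 0,"dx": 0,"dy": 0,"dz": 0,"spin": 0},
  {"fingers": 0,"dx": 0,"dy": 0,"dz": 0,"spin": 0},
])

```text
clock: 15.9
ee_pos: [0.5858, -0.1022, 0.2385]
eef_rot: [2.712, 1.583, 0.001]
force: [-0.4, -0.2, 0.5]
gripper_width: 0.0855
grip_force: 0.0
```

```bash
python3 -c "
from h import *
snap('side','pics/side4.png');a=cv2.imread('pics/side4.png')[115:255,265:405];snap('scene','pics/scene4.png');b=cv2.imread('pics/scene4.png')[140:280,265:405]
cv2.imwrite('pics/c7.png',cv2.resize(cv2.hconcat([a,b]),None,fx=2.85,fy=4.2,interpolation=2))
s=r.observe();print(s['clock'],s['ee_pos'])"
```

```text
16.0 [ 0.58567583 -0.10291474  0.23797499]
```

View pics/c7.png

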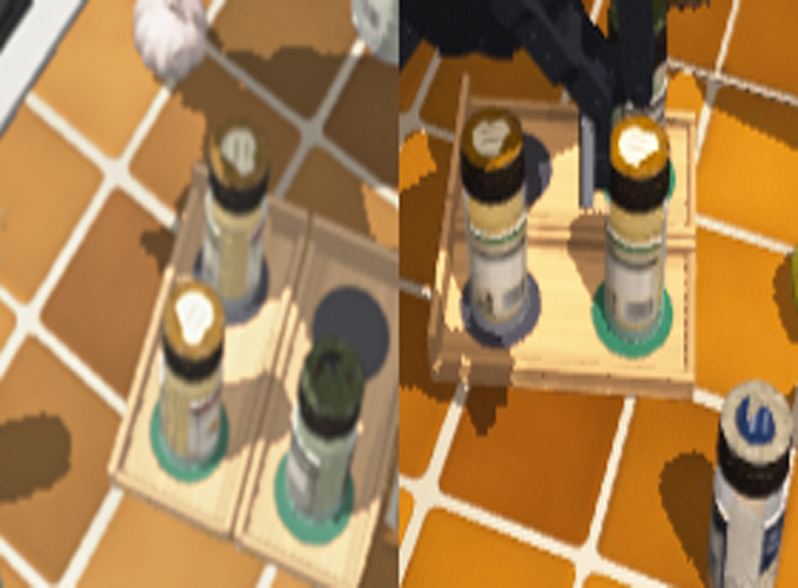

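Both jars stand upright on their pads and the green and blue jars are unmoved. Caps: new (239,150) side and (492,139) scene; old (194,314) and (638,146). I'll check the centring.

```bash
python3 -c "
from h import *
for n,f,x,u,v in [('new','side4',0,239,150),('new','scene4',399,492,139),('old','side4',0,194,314),('old','scene4',399,638,146)]:
  print(n,at(f'pics/{f}.npz',265+(u-x)/2.85-.4,(115 if x==0 else 140)+v/4.2-.4,.113).round(4))"
```

```text
new [ 0.5218 -0.2622  0.113 ]
new [ 0.5217 -0.2606  0.113 ]
old [ 0.4431 -0.2171  0.113 ]
old [ 0.4425 -0.2158  0.113 ]
```

Each jar is within about 1 mm of its pad's middle, so I'll hand in.

```bash
python3 -c "
from plant import r
print(r.close_job())"
```

```text
the job is handed in; nothing more can be done
None
```

The old jar now stands on the green front pad and the new jar on the grey pad behind it, both upright and about 1 mm from centre; the other two jars were left alone and the job was handed in at about 16 s.

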